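Set the watering timer to seven

TASK

Lift the white ceramic rain cap off the watering timer and stand it gently and upright, wholly on the round tile; then turn the timer's clicking sleeve until it rests at mark 7 and let go of it. Last, gently put the rain cap back over the sleeve, fully home on the timer's deck, and leave the pots, bottle, brush, can and jar where they are.

Things in the scene. Friction and masses are not known exactly. Their poses are not given: they have to be found in the camera images.
- timer: watering timer, a grey box fixed to the table: 134 mm (x from -50 to +84 mm) by 96 mm (y), flat deck 60 mm above the table. Origin on the table exactly under the vertical sleeve axis, z up. A white scale disc lies on the deck (72 mm across, 6 mm high) and carries the sleeve; a brass pipe stub stands behind it on the +x side
- scale (a point): centre of the scale disc's top, on the sleeve axis, 66 mm above the table, axes as the timer's. Black marks 0 to 9 on the disc, without lettering, 0.4 rad apart, counted clockwise seen from above, on the side away from the pipe: mark n lies in direction pi + 1.8 - 0.4 n, counter-clockwise from x. Marks 0 and 5 are thicker and longer
- pipe_top (a point): top centre of the upright brass pipe stub, 25 mm across, 100 mm above the table, 66 mm from the sleeve axis (its near side is 53 mm from that axis)
- sleeve (a joint): rotation of the sleeve: 0 = pointer at mark 0, grows clockwise seen from above, 0.4 rad per mark (mark 7 = 2.8), end stops at 0 and 3.6. It clicks into a sprung detent at every mark and springs to the nearer mark when let go
- sleeve_grip (a point): point on the sleeve axis, 88 mm above the table, a good height to grip. The sleeve is an upright ribbed cylinder, 47 mm across and 32 mm tall, standing on the scale disc, top 99 mm above the table. The point turns with it: its x axis points where the white pointer rib on its top points (rib top 102 mm above the table)
- cap: rain cap, loose white ceramic bell, open below, 0.25 kg: 90 mm across at the rim, tapering to 80, 56 mm tall, wall 4 mm. Upright bar handle on top, 14 mm thick (its x), 44 mm long (its y), from 56 to 85 mm. Origin at the centre of the rim plane, z up. At the start it stands over the sleeve, rim on the deck round the scale disc, 5 mm of play all round
- tile: round terracotta tile fixed flat on the table, 160 mm across, 14 mm thick; origin at the centre of its underside
- stack_mid: stack of four nested blue ceramic pots, upside down, 84 mm across, 150 mm tall, standing between the timer and the tile; loose, to be left alone; origin at its underside
- stack_left: stack of three white ceramic pots, upside down, 84 mm across, 126 mm tall, at the back; loose, to be left alone; origin at its underside
- stack_right: stack of three terracotta pots, upside down, 84 mm across, 126 mm tall, at the back; loose, to be left alone; origin at its underside
- spray: white plastic spray bottle, 72 mm across, 196 mm tall with a head reaching 62 mm along -x, at the end of the row at the back; loose, to be left alone; origin at its underside
- brush: wooden hand brush lying along its x axis, 175 mm long (x -94 to +80 mm), 30 mm wide, 44 mm tall; loose, to be left alone; origin at its underside
- can: steel watering can, 124 mm across, 140 mm tall, spout to +x 158 mm, handle to -x 106 mm, at the left side; loose, to be left alone; origin at its underside
- jar: amber glass jar, 72 mm across, 100 mm tall, at the right side; loose, to be left alone; origin at its underside

How it is judged:
On the way, in this order (a step that is already met when the one before it is completed fails the run):
1. the rain cap stands upright on the tile, released, the sleeve not yet at 7 (horizontal distance between cap and tile below 0.036 m and z of cap in the frame of tile between 0.01 and 0.018 m and angle between cap's own z axis and vertical below 0.08 rad and contact force between the fingers and cap below 0.1 N and linear speed of cap below 0.02 m/s and not (value of joint sleeve between 2.68 and 2.92 rad)), for 0.2 s.
2. the sleeve rests in the detent at mark 7, let go, with the cap still standing on the tile (horizontal distance between cap and tile below 0.036 m and z of cap in the frame of tile between 0.01 and 0.018 m and angle between cap's own z axis and vertical below 0.08 rad and contact force between the fingers and cap below 0.1 N and linear speed of cap below 0.02 m/s and value of joint sleeve between 2.68 and 2.92 rad and contact force between the fingers and timer below 0.1 N), for 0.3 s.
At the end, for the whole second after the job is handed in: The sleeve rests at mark 7 (2.8 rad, within 0.12 rad), and the rain cap stands over it fully home on the timer's deck: within 9 mm of the sleeve axis, its rim no more than 2.5 mm above the deck, upright within 0.04 rad, released and still (value of joint sleeve between 2.68 and 2.92 rad and horizontal distance between cap and timer below 0.009 m and z of cap in the frame of timer between 0.057 and 0.0625 m and angle between cap's own z axis and vertical below 0.04 rad and contact force between the fingers and cap below 0.1 N and linear speed of cap below 0.02 m/s and velocity of joint sleeve between -0.05 and 0.05 rad/s); the robot touches nothing.
It fails at once if a bystander (pot stack, spray bottle, brush, watering can or jar) is pushed more than 25 mm or tipped (distance of any of stack_mid, stack_left, stack_right, spray, brush, can, jar from where it was at the start of the episode above 0.025 m or angle between any of stack_mid, stack_left, stack_right, spray, brush, can, jar's own z axis and vertical above 0.3 rad).
It fails at once if the rain cap is tipped over (more than 0.6 rad) (angle between cap's own z axis and vertical above 0.6 rad).
It fails at once if the ceramic cap is dropped or thrown (moves faster than 0.5 m/s with the fingers off it, a fall of some 13 mm) (linear speed of cap above 0.5 m/s and contact force between the fingers and cap below 0.1 N).
It also fails if it takes over 72 s, if anything falls off the work surface, if the arm or the gripper's body presses on something with over 40 N, if the wrist force passes 120 N, or if a joint passes its speed limit or range.

ROBOT

A 7-joint arm with a two-finger parallel gripper is mounted at the origin on the work surface. World frame = base frame: x ahead of the robot, y to its left, z up, the work surface at z = 0. Lengths are in m, angles in rad, forces in N, time in s.
With the tool pointing down it reaches from about 0.425 to 0.875 m from the base axis. Payload 4.7 kg.
Tool frame: the origin (TCP) lies between the finger pads; the fingertips stand 11 mm ahead of it and the grasp point (between the pads) lies 8 mm behind it; z points along the fingers, y is the line along which they close (so a half turn about z gives the same grasp; the last joint's range is limited). The gripper opens to 87 mm and grips with 3 to 60 N. Pads are 19 mm wide; open, the fingers measure 117 mm over their backs; the gripper's body (75 mm by 190 mm) begins 51 mm behind the grasp point.
Start: joints at [1.173, 0.321, -0.07, 1.45, 0.023, 1.371, -0.057], TCP at [0.26, -0.596, 0.234] pointing down, gripper open.
Joint ranges: [-2.86, 2.86], [-0.3, 2.09], [-1.38, 1.24], [0.06, 2.45], [-1.56, 4.7], [0.09, 2.05], [-2.69, 2.69]. Speed limits (rad/s): [2.57, 2.57, 3.14, 3.14, 3.14, 3.14, 3.14].

INTERFACE

Orientations are given as a rotation vector (axis times angle).
In Python, from bench import ctrl gives the robot as it stands. The module is installed in compiled form; this text tells all that it offers.
- The arm moves only by the shell command python3 -m inch 'ROWS' [FORCE]. ROWS is JSON, a list of rows, each an object with "slide": the shift along the tool's x, y, z scaled (see below), a list of three; "angular": the turn, a rotation vector about the tool's x, y, z scaled (see below), a list of three; "claw": the opening, from -1 (shut) to 1 (fully open). In form: [{"slide": [tx, ty, tz], "angular": [rx, ry, rz], "claw": claw}, ...]. A call has 1 to 10 rows; each row is the pose to reach, as a shift and turn from the pose commanded when the call began, along the tool's axes at that moment; what a row does not reach only later rows make up. The controller multiplies each number of a shift by 0.25 m and each number of a turn by 30 degrees. A row lasts 1/10 s, in which the tool goes at most 50 mm and 8.59 degrees, less where a joint would pass 70% of its speed; a pose out of reach is approached as far as the arm can. A call with a number of a shift or a turn outside -1 to 1 is refused whole. A call with a gripper value outside its range is refused whole. The fingers move at their own pace and stop on an object; FORCE is the grip in N (left out, the last holds). Time passes only in rows, so rows that repeat a pose let the fingers close. It gives the time, the measured TCP pose, the force, the opening and the grip force at its end, in the units of the state.
- ctrl.get_state(): the state, without advancing time (a new reading comes with each control period).
- ctrl.get_image(name): name is "side" or "top"; returns a dict with "color" (480x640x3 uint8, red, green, blue), "depth" (480x640 float32, m along the optical axis (not along the pixel's ray), 0 where there is no reading), "camera_matrix" (3x3 intrinsics, pixels), "dist_coeffs" ([k1, k2, p1, p2, k3] as OpenCV has them; the pictures are not rectified), "extrinsics" (4x4, takes a point from camera to world coordinates). Camera axes: x right, y up, looking along -z (the intrinsics and any distortion apply to the point x, -y, -z); pixel columns grow to the right and rows downward; lengths in m; the calibration is good to about 2 mm. A picture is of the moment at which its call begins.
- ctrl.close_job(): hands the job in; it is judged then, once.
Trained networks look in the newest picture that a camera, given by its name, has taken for a name from the list of things; names that differ only in an ending like _2 or _b are one class to them, and where a whole thing is asked for, a point or a joint stands for the part that bears it (a point fixed in the world has none). Each returns a list of dicts, best first, with "confidence" (0 to 1); they miss things now and then, are a little off and sometimes report something else, mostly with a low value. They report only what shows in the picture. A call takes as long as a camera call.
- ctrl.find_in(query, camera): "bbox" ([centre column, centre row, width, height] in pixels, round what is visible of it).
- ctrl.outline_of(query, camera): "mask" (480x640 bool, what is visible of it) and "bbox" ([centre column, centre row, width, height] in pixels, round what is visible of it).
The state is a dict: "time": time; "joint_positions": joint angles; "qd": joint speeds; "joint_torque": joint torques, N m; "position": TCP position; "tool_rot": TCP orientation; "ft_force": force on the tool from outside, world axes, zero at the start; "torque": the same for the moment, N m; "grip_width": opening from 0.0 (shut) to 1.0 (fully open); "grip_force": force on a finger pad.
Only numpy, scipy, OpenCV 4.12 (cv2) and the standard library are available. Lean on these libraries where they do the work, as an engineer would, in place of code of your own. Each camera call takes 0.05 s, during which the arm holds its last target. There are 200 camera calls.

## Working session

There is one attempt and no reset: what is moved stays moved. The work goes in short steps, Python scripts to look and compute and a shell command to move; the robot and the scene stay as the last step left them, time stands still between calls to the robot, and variables do not carry over. Pictures are saved under pics/ and viewed, at most 10 in all, crops included, and the job is handed in when it is done.

```bash
mkdir -p pics; cat > h.py <<'E'
import numpy as np, cv2
from bench import ctrl
from scipy.spatial.transform import Rotation as R
def cloud(im):
    d=im["depth"]; K=np.array(im["camera_matrix"]); v,u=np.mgrid[0:480,0:640]
    p=cv2.undistortPoints(np.stack([u,v],-1).reshape(-1,1,2).astype(np.float64),K,np.array(im["dist_coeffs"])).reshape(480,640,2)
    c=np.stack([p[...,0]*d,-p[...,1]*d,-d,np.ones_like(d)],-1)
    w=(c@np.array(im["extrinsics"]).T)[...,:3]; w[d==0]=np.nan; return w
def save(im,n): cv2.imwrite(f"pics/{n}.png",im["color"][...,::-1])
E
python3 - <<'E'
from h import *
s=ctrl.get_state(); print(s["time"],s["position"],s["tool_rot"],s["ft_force"],s["grip_width"])
ims={}
for c in("top","side"):
    im=ctrl.get_image(c); save(im,c+"0"); w=cloud(im); print(c,np.array(im["extrinsics"])[:3,3].round(3))
    for q in("cap","timer","pipe_top","tile","stack_mid","stack_left","stack_right","spray","brush","can","jar"):
        o=ctrl.outline_of(q,c)
        for k in o[:2]:
            if k["confidence"]<.4: continue
            p=w[k["mask"]]; p=p[~np.isnan(p[:,0])]
            if len(p): print(q,round(k["confidence"],2),np.round(k["bbox"]),"med",np.median(p,0).round(3),"lo",np.percentile(p,2,axis=0).round(3),"hi",np.percentile(p,98,axis=0).round(3))
E
```

```text
0.0 [ 0.25991169 -0.59520227  0.23250155] [-3.07347641e+00 -6.42009739e-01  7.55895975e-04] [-0.14498109  0.27033284  0.38873582] 1.001524272446476
top [0.456 0.03  1.167]
cap 0.92 [253. 249.  38.  41.] med [0.535 0.196 0.115] lo [0.498 0.16  0.073] hi [0.575 0.236 0.146]
timer 0.91 [253. 245.  60.  62.] med [0.584 0.217 0.059] lo [0.48  0.142 0.025] hi [0.629 0.273 0.1  ]
pipe_top 0.63 [253. 245.  61.  63.] med [0.582 0.214 0.059] lo [0.48  0.142 0.028] hi [0.626 0.275 0.101]
tile 0.7 [450. 275.  61.  68.] med [ 0.465 -0.283  0.013] lo [ 0.393 -0.355  0.008] hi [ 0.537 -0.211  0.018]
stack_mid 0.6 [338. 227.  32.  39.] med [0.581 0.    0.147] lo [ 0.55  -0.035  0.04 ] hi [0.617 0.034 0.152]
stack_left 0.88 [273. 162.  38.  40.] med [0.749 0.15  0.112] lo [0.725 0.116 0.009] hi [0.79  0.191 0.128]
stack_right 0.7 [333. 160.  34.  43.] med [0.744 0.005 0.112] lo [ 0.719 -0.033  0.01 ] hi [0.783 0.042 0.128]
spray 0.83 [410. 147.  35.  49.] med [ 0.766 -0.173  0.125] lo [ 0.727 -0.229 -0.001] hi [ 0.848 -0.148  0.197]
spray 0.41 [338. 228.  32.  36.] med [0.582 0.001 0.147] lo [ 0.551 
[... 1079 characters left out ...]
8  0.073] lo [0.724 0.135 0.004] hi [0.789 0.2   0.127]
stack_right 0.84 [264. 223.  34.  56.] med [0.743 0.03  0.068] lo [ 0.718 -0.053 -0.   ] hi [0.814 0.05  0.127]
spray 0.64 [296. 180.  32.  69.] med [ 0.766 -0.166  0.106] lo [ 0.733 -0.193  0.007] hi [ 0.801 -0.145  0.195]
brush 0.87 [398. 274.  69.  28.] med [ 0.399 -0.003  0.035] lo [ 0.306 -0.031 -0.   ] hi [0.46  0.014 0.042]
can 0.69 [262. 433. 135.  90.] med [0.42  0.547 0.119] lo [0.297 0.487 0.013] hi [0.52  0.596 0.131]
jar 0.61 [418. 172.  28.  31.] med [ 0.495 -0.434  0.064] lo [ 0.467 -0.489  0.005] hi [ 0.528 -0.42   0.101]
jar 0.49 [284. 308.  72.  47.] med [0.549 0.25  0.049] lo [0.474 0.197 0.007] hi [0.619 0.285 0.099]
```

```bash
python3 - <<'E'
from h import *
cv=[]
for c in("top","side"):
    im=ctrl.get_image(c); w=cloud(im); cv.append(im["color"][...,::-1])
    def sel(z0,z1,r,cx=.535,cy=.197): 
        m=(w[...,2]>z0)&(w[...,2]<z1)&(np.hypot(w[...,0]-cx,w[...,1]-cy)<r); return w[m]
    h=sel(.138,.16,.05); b=sel(.108,.122,.05); 
    print(c,"handle",len(h),h.mean(0).round(4),cv2.minAreaRect(h[:,:2].astype(np.float32)*1000))
    print("bell top",len(b),cv2.minEnclosingCircle(b[:,:2].astype(np.float32)*1000))
    p=sel(.092,.108,.1); p=p[np.hypot(p[:,0]-.535,p[:,1]-.197)>.05]
    if len(p):print("pipe",len(p),p.mean(0).round(4))
    d=sel(.052,.066,.12); print("deck",len(d),cv2.minAreaRect(d[:,:2].astype(np.float32)*1000))
    t=sel(.008,.02,.1,.465,-.283); print("tile",cv2.minEnclosingCircle(t[:,:2].astype(np.float32)*1000), t[:,2].mean())
    s=sel(.14,.16,.06,.583,0); print("mid",cv2.minEnclosingCircle(s[:,:2].astype(np.float32)*1000))
a=cv2.resize(cv[0][195:305,190:330],None,fx=5,fy=5,interpolation=cv2.INTER_CUBIC)
cv2.imwrite("pics/a.png",a); cv2.imwrite("pics/top0.png",cv[0])
E
```

```text
top handle 114 [0.5393 0.2013 0.1439] ((539.4144287109375, 201.25787353515625), (42.55235290527344, 13.717050552368164), 81.6902084350586)
bell top 812 ((539.1554565429688, 201.54571533203125), 40.686824798583984)
pipe 86 [0.5935 0.237  0.0984]
deck 875 ((552.3760986328125, 210.6980438232422), (134.21200561523438, 96.5243911743164), 33.00750732421875)
tile ((465.5806884765625, -284.0414733886719), 80.71845245361328) 0.013158468017891304
mid ((590.3377685546875, -1.2947657108306885), 30.598176956176758)
side handle 110 [0.5371 0.2068 0.1431] ((537.590087890625, 204.84840393066406), (44.5750846862793, 14.949954986572266), 83.21159362792969)
bell top 612 ((537.9054565429688, 204.65841674804688), 42.313018798828125)
pipe 94 [0.5867 0.2426 0.0978]
deck 815 ((549.8049926757812, 215.1217041015625), (135.0175018310547, 97.49589538574219), 34.73486328125)
tile ((462.29205322265625, -282.3988342285156), 84.80728149414062) 0.012422867731349839
mid ((589.3901977539062, 3.13273549079895), 33.21418380737305)
```

View pics/a.png

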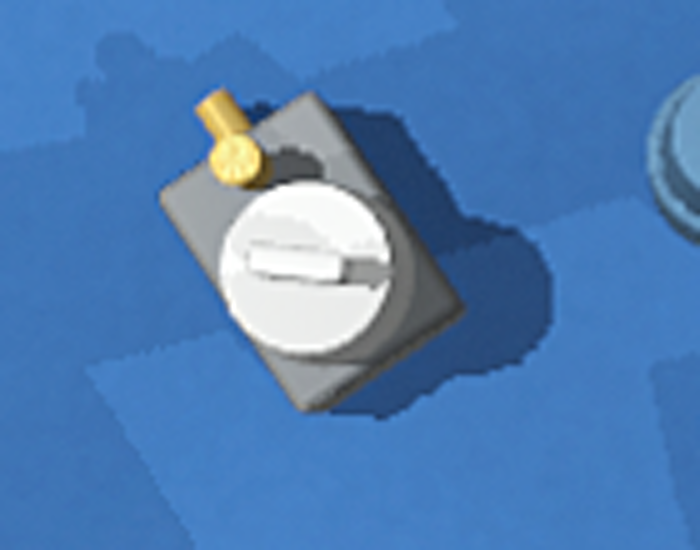

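View pics/top0.png

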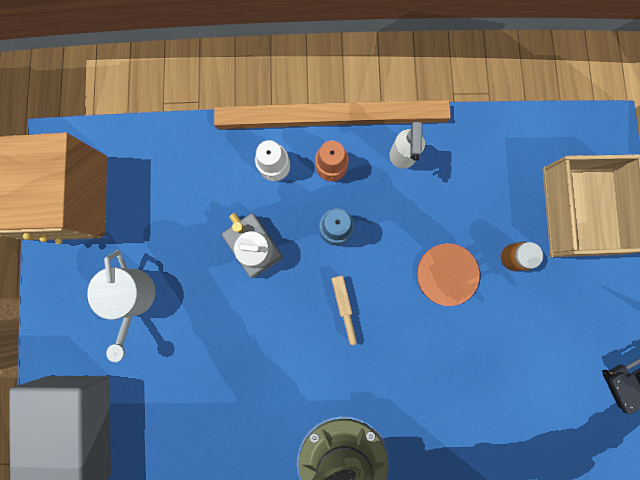

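```bash
cat >> h.py <<'E'
def down(yaw):  # tool z down, tool y at direction yaw (deg)
    a=np.radians(yaw); y=np.array([np.cos(a),np.sin(a),0]); z=np.array([0,0,-1.]); return R.from_matrix(np.stack([np.cross(y,z),y,z],1))
def plan(*wps, start=None):
    s=ctrl.get_state(); p,r=(np.array(s["position"]),R.from_rotvec(s["tool_rot"])) if start is None else (np.array(start[:3]),down(start[3]))
    for x,y,z,yaw in wps:
        q=np.array([x,y,z]); t=down(yaw)
        sl=r.inv().apply(q-p)/.25; an=np.degrees((r.inv()*t).as_rotvec())/30
        print((x,y,z,yaw),"slide",sl.round(3).tolist(),"ang",an.round(3).tolist(),"dist",round(np.linalg.norm(q-p),3)); p,r=q,t
def st():
    s=ctrl.get_state(); r=R.from_rotvec(s["tool_rot"]).as_matrix()
    print(round(s["time"],2),np.round(s["position"],4),"yaw",np.degrees(np.arctan2(r[1,1],r[0,1])).round(2),"zax",r[:,2].round(3),"f",np.round(s["ft_force"],2),"w",round(s["grip_width"],3),"g",round(s["grip_force"],2),"q",np.round(s["joint_positions"],2))
E
python3 - <<'E'
from h import *
st(); plan((.38,-.42,.27,-45),(.46,-.2,.27,-30),(.52,.02,.27,-15),(.538,.203,.23,-7.5))
E
```

```text
1.3 [ 0.2601 -0.5957  0.2336] yaw -66.4 zax [-0. -0. -1.] f [ 0.03 -0.53 -0.22] w 1.0 g 0.0 q [ 1.17  0.32 -0.07  1.45  0.02  1.37 -0.06]
(0.38, -0.42, 0.27, -45) slide [0.721, -0.452, -0.146] ang [0.0, 0.0, -0.713] dist 0.216
(0.46, -0.2, 0.27, -30) slide [0.849, -0.396, 0.0] ang [0.0, 0.0, -0.5] dist 0.234
(0.52, 0.02, 0.27, -15) slide [0.882, -0.232, 0.0] ang [0.0, 0.0, -0.5] dist 0.228
(0.538, 0.203, 0.23, -7.5) slide [0.726, -0.12, 0.16] ang [0.0, 0.0, -0.25] dist 0.188
```

```bash
m(){ :; }
python3 -m inch '[{"slide":[0.72,-0.45,-0.15],"angular":[0,0,-0.71],"claw":1},{"slide":[0.72,-0.45,-0.15],"angular":[0,0,-0.71],"claw":1},{"slide":[0.72,-0.45,-0.15],"angular":[0,0,-0.71],"claw":1},{"slide":[0.72,-0.45,-0.15],"angular":[0,0,-0.71],"claw":1},{"slide":[0.72,-0.45,-0.15],"angular":[0,0,-0.71],"claw":1}]'
python3 -m inch '[{"slide":[0.85,-0.4,0],"angular":[0,0,-0.5],"claw":1},{"slide":[0.85,-0.4,0],"angular":[0,0,-0.5],"claw":1},{"slide":[0.85,-0.4,0],"angular":[0,0,-0.5],"claw":1},{"slide":[0.85,-0.4,0],"angular":[0,0,-0.5],"claw":1},{"slide":[0.85,-0.4,0],"angular":[0,0,-0.5],"claw":1}]'
python3 -m inch '[{"slide":[0.88,-0.23,0],"angular":[0,0,-0.5],"claw":1},{"slide":[0.88,-0.23,0],"angular":[0,0,-0.5],"claw":1},{"slide":[0.88,-0.23,0],"angular":[0,0,-0.5],"claw":1},{"slide":[0.88,-0.23,0],"angular":[0,0,-0.5],"claw":1},{"slide":[0.88,-0.23,0],"angular":[0,0,-0.5],"claw":1}]'
python3 -m inch '[{"slide":[0.73,-0.12,0.16],"angular":[0,0,-0.25],"claw":0.2},{"slide":[0.73,-0.12,0.16],"angular":[0,0,-0.25],"claw":0.2},{"slide":[0.73,-0.12,0.16],"angular":[0,0,-0.25],"claw":0.2},{"slide":[0.73,-0.12,0.16],"angular":[0,0,-0.25],"claw":0.2},{"slide":[0.73,-0.12,0.16],"angular":[0,0,-0.25],"claw":0.2},{"slide":[0.73,-0.12,0.16],"angular":[0,0,-0.25],"claw":0.2},{"slide":[0.73,-0.12,0.16],"angular":[0,0,-0.25],"claw":0.2}]'
python3 - <<'E'
from h import *
st(); plan((.5385,.2035,.132,-7.5))
E
```

```text
time: 1.8
position: [0.385, -0.415, 0.2728]
tool_rot: [2.897, 1.212, 0.005]
ft_force: [0.3, 0.2, -0.6]
grip_width: 1.002
grip_force: 0.0
time: 2.3
position: [0.461, -0.1963, 0.2715]
tool_rot: [2.719, 1.572, 0.001]
ft_force: [0.4, 0.2, 1.4]
grip_width: 0.996
grip_force: 0.0
time: 2.8
position: [0.5211, 0.0242, 0.2716]
tool_rot: [-2.489, -1.916, -0.003]
ft_force: [0.2, -0.2, -1.2]
grip_width: 0.999
grip_force: 0.0
time: 3.5
position: [0.5399, 0.2016, 0.231]
tool_rot: [2.366, 2.066, -0.001]
ft_force: [0.7, -0.0, 0.4]
grip_width: 0.608
grip_force: 0.0
3.5 [0.5399 0.2016 0.231 ] yaw -7.74 zax [ 0.    -0.001 -1.   ] f [ 0.74 -0.01  0.42] w 0.608 g 0.0 q [ 0.29  0.25 -0.81  1.62  0.19  1.35 -0.68]
(0.5385, 0.2035, 0.132, -7.5) slide [0.007, -0.007, 0.396] ang [0.001, 0.002, -0.008] dist 0.099
```

```bash
python3 -m inch '[{"slide":[0,0,0.2],"angular":[0,0,0],"claw":0.2},{"slide":[0.01,0,0.3],"angular":[0,0,0],"claw":0.2},{"slide":[0.01,0,0.35],"angular":[0,0,0],"claw":0.2},{"slide":[0.01,0,0.4],"angular":[0,0,0],"claw":0.2},{"slide":[0.01,0,0.4],"angular":[0,0,0],"claw":0.2}]' 20
python3 -m inch '[{"slide":[0,0,0],"angular":[0,0,0],"claw":-1},{"slide":[0,0,0],"angular":[0,0,0],"claw":-1},{"slide":[0,0,0],"angular":[0,0,0],"claw":-1},{"slide":[0,0,0],"angular":[0,0,0],"claw":-1},{"slide":[0,0,0],"angular":[0,0,0],"claw":-1},{"slide":[0,0,0],"angular":[0,0,0],"claw":-1},{"slide":[0,0,0],"angular":[0,0,0],"claw":-1},{"slide":[0,0,0],"angular":[0,0,0],"claw":-1}]' 25
python3 - <<'E'
from h import *
st()
E
```

```text
time: 4.0
position: [0.5395, 0.2048, 0.1303]
tool_rot: [-2.365, -2.068, 0.002]
ft_force: [-0.6, -0.4, -0.5]
grip_width: 0.6
grip_force: 0.0
time: 4.8
position: [0.5393, 0.2061, 0.131]
tool_rot: [-2.363, -2.069, 0.001]
ft_force: [-1.6, -0.8, 0.8]
grip_width: 0.157
grip_force: 25.0
4.8 [0.5393 0.2061 0.131 ] yaw -7.59 zax [-0. -0. -1.] f [-1.57 -0.77  0.76] w 0.157 g 24.95 q [ 0.26  0.34 -0.79  1.74  0.26  1.17 -0.74]
```

```bash
python3 -m inch '[{"slide":[0,0,-0.04],"angular":[0,0,0],"claw":-1},{"slide":[0,0,-0.1],"angular":[0,0,0],"claw":-1},{"slide":[0,0,-0.2],"angular":[0,0,0],"claw":-1},{"slide":[0,0,-0.3],"angular":[0,0,0],"claw":-1},{"slide":[0,0,-0.4],"angular":[0,0,0],"claw":-1},{"slide":[0,0,-0.5],"angular":[0,0,0],"claw":-1},{"slide":[0,0,-0.58],"angular":[0,0,0],"claw":-1},{"slide":[0,0,-0.58],"angular":[0,0,0],"claw":-1}]'
python3 - <<'E'
from h import *
st(); plan((.5,0,.275,-7.5),(.467,-.2,.275,-7.5),(.465,-.281,.135,-7.5),(.465,-.281,.087,-7.5))
w=cloud(ctrl.get_image("top")); im=ctrl.get_image("side"); save(im,"b")
for q in ("cap","sleeve_grip"):
    for c in ("top","side"): print(q,c,[(round(o["confidence"],2),np.round(o["bbox"])) for o in ctrl.find_in(q,c)[:2]])
a=cv2.resize(im["color"][150:350,190:400],None,fx=3,fy=3)[...,::-1]; cv2.imwrite("pics/b2.png",a)
E
```

```text
time: 5.6
position: [0.5412, 0.2071, 0.2802]
tool_rot: [2.362, 2.067, 0.01]
ft_force: [0.2, 0.8, -2.1]
grip_width: 0.159
grip_force: 25.0
5.6 [0.5412 0.2071 0.2802] yaw -7.6 zax [ 0.007  0.002 -1.   ] f [ 0.17  0.84 -2.13] w 0.159 g 24.95 q [ 0.29  0.23 -0.82  1.54  0.17  1.44 -0.67]
(0.5, 0, 0.275, -7.5) slide [-0.843, -0.054, 0.018] ang [0.012, -0.005, -0.003] dist 0.211
(0.467, -0.2, 0.275, -7.5) slide [-0.81, -0.026, 0.0] ang [0.0, 0.0, 0.0] dist 0.203
(0.465, -0.281, 0.135, -7.5) slide [-0.322, 0.034, 0.56] ang [0.0, 0.0, 0.0] dist 0.162
(0.465, -0.281, 0.087, -7.5) slide [0.0, 0.0, 0.192] ang [0.0, 0.0, 0.0] dist 0.048
cap top [(0.6, array([254., 244.,  22.,  44.]))]
cap side [(0.73, array([291., 238.,  41.,  44.]))]
sleeve_grip top []
sleeve_grip side [(0.61, array([296., 292.,  22.,  24.]))]
```

View pics/b2.png

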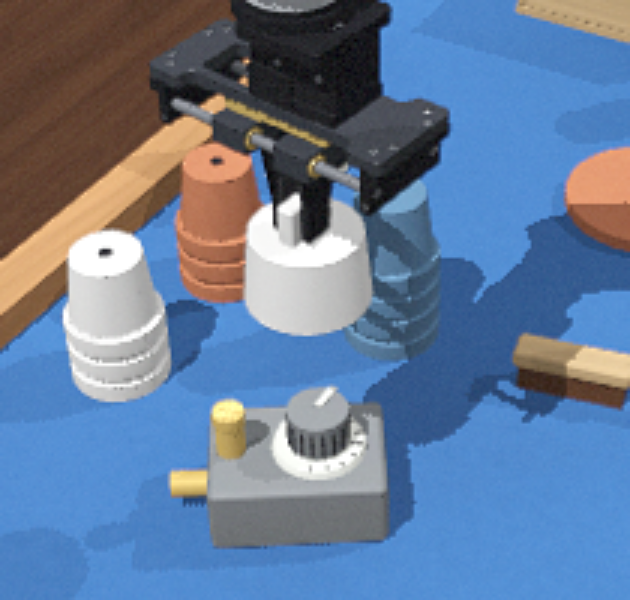

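The cap hangs upright from the fingers (around crop 305,260), and the sleeve with its white rib (320,398) is free. Next I carry the cap to the tile.

```bash
python3 -m inch '[{"slide":[-0.1,0,0.01],"angular":[0,0,0],"claw":-1},{"slide":[-0.25,-0.01,0.01],"angular":[0,0,0],"claw":-1},{"slide":[-0.4,-0.02,0.01],"angular":[0,0,0],"claw":-1},{"slide":[-0.55,-0.03,0.01],"angular":[0,0,0],"claw":-1},{"slide":[-0.7,-0.04,0.01],"angular":[0,0,0],"claw":-1},{"slide":[-0.84,-0.05,0.01],"angular":[0,0,0],"claw":-1}]'
python3 -m inch '[{"slide":[-0.15,0,0],"angular":[0,0,0],"claw":-1},{"slide":[-0.3,-0.01,0],"angular":[0,0,0],"claw":-1},{"slide":[-0.45,-0.01,0],"angular":[0,0,0],"claw":-1},{"slide":[-0.6,-0.02,0],"angular":[0,0,0],"claw":-1},{"slide":[-0.75,-0.02,0],"angular":[0,0,0],"claw":-1},{"slide":[-0.81,-0.03,0],"angular":[0,0,0],"claw":-1}]'
python3 -m inch '[{"slide":[-0.12,0.01,0.06],"angular":[0,0,0],"claw":-1},{"slide":[-0.25,0.02,0.16],"angular":[0,0,0],"claw":-1},{"slide":[-0.32,0.03,0.28],"angular":[0,0,0],"claw":-1},{"slide":[-0.32,0.03,0.4],"angular":[0,0,0],"claw":-1},{"slide":[-0.32,0.03,0.5],"angular":[0,0,0],"claw":-1},{"slide":[-0.32,0.03,0.55],"angular":[0,0,0],"claw":-1},{"slide":[-0.32,0.03,0.55],"angular":[0,0,0],"claw":-1},{"slide":[-0.32,0.03,0.55],"angular":[0,0,0],"claw":-1}]'
python3 - <<'E'
from h import *
st(); im=ctrl.get_image("side"); w=cloud(im); o=ctrl.outline_of("cap","side")
for k in o[:1]:
    p=w[k["mask"]]; p=p[~np.isnan(p[:,0])]; print(k["confidence"],np.median(p,0).round(3),np.percentile(p,2,axis=0).round(3),np.percentile(p,98,axis=0).round(3))
plan((.465,-.281,.087,-7.5))
E
```

```text
time: 6.5
position: [0.4984, -0.0024, 0.2728]
tool_rot: [-2.364, -2.068, 0.002]
ft_force: [0.8, 0.6, -1.8]
grip_width: 0.162
grip_force: 25.0
time: 7.1
position: [0.4634, -0.2047, 0.2724]
tool_rot: [-2.369, -2.062, 0.003]
ft_force: [0.5, 0.0, -2.4]
grip_width: 0.159
grip_force: 25.0
time: 7.9
position: [0.4626, -0.2804, 0.1368]
tool_rot: [2.362, 2.069, 0.001]
ft_force: [0.6, -0.8, -2.6]
grip_width: 0.156
grip_force: 25.0
7.9 [ 0.4626 -0.2804  0.1368] yaw -7.57 zax [ 0.001 -0.    -1.   ] f [ 0.56 -0.85 -2.56] w 0.156 g 24.95 q [ 0.87  0.18 -0.41  1.83  0.08  1.14  0.3 ]
0.93 [ 0.454 -0.253  0.107] [ 0.421 -0.301  0.067] [ 0.497 -0.238  0.146]
(0.465, -0.281, 0.087, -7.5) slide [0.001, 0.007, 0.203] ang [0.005, 0.003, -0.003] dist 0.051
```

```bash
python3 -m inch '[{"slide":[0,0.01,0.05],"angular":[0,0,0],"claw":-1},{"slide":[0,0.01,0.1],"angular":[0,0,0],"claw":-1},{"slide":[0,0.01,0.14],"angular":[0,0,0],"claw":-1},{"slide":[0,0.01,0.17],"angular":[0,0,0],"claw":-1},{"slide":[0,0.01,0.185],"angular":[0,0,0],"claw":-1},{"slide":[0,0.01,0.19],"angular":[0,0,0],"claw":-1},{"slide":[0,0.01,0.193],"angular":[0,0,0],"claw":-1},{"slide":[0,0.01,0.196],"angular":[0,0,0],"claw":-1},{"slide":[0,0.01,0.2],"angular":[0,0,0],"claw":-1},{"slide":[0,0.01,0.2],"angular":[0,0,0],"claw":-1}]'
python3 -m inch '[{"slide":[0,0,0.004],"angular":[0,0,0],"claw":-1},{"slide":[0,0,0.004],"angular":[0,0,0],"claw":-1}]'
python3 -m inch '[{"slide":[0,0,0.004],"angular":[0,0,0],"claw":-1},{"slide":[0,0,0.004],"angular":[0,0,0],"claw":-1}]'
```

```text
time: 9.0
position: [0.4645, -0.281, 0.0862]
tool_rot: [2.364, 2.069, -0.0]
ft_force: [0.4, 0.8, -2.3]
grip_width: 0.157
grip_force: 25.0
time: 9.2
position: [0.4644, -0.2809, 0.085]
tool_rot: [2.364, 2.069, -0.0]
ft_force: [0.8, 0.5, -2.7]
grip_width: 0.159
grip_force: 25.0
time: 9.4
position: [0.4645, -0.281, 0.0849]
tool_rot: [2.364, 2.069, -0.001]
ft_force: [-2.5, 1.2, 5.2]
grip_width: 0.154
grip_force: 25.0
```

Contact made (+5 N). I release slightly, back off, and raise.

```bash
python3 -m inch '[{"slide":[0,0,0],"angular":[0,0,0],"claw":-0.4},{"slide":[0,0,0],"angular":[0,0,0],"claw":0},{"slide":[0,0,0],"angular":[0,0,0],"claw":0.2},{"slide":[0,0,0],"angular":[0,0,0],"claw":0.2},{"slide":[0,0,-0.06],"angular":[0,0,0],"claw":0.2},{"slide":[0,0,-0.2],"angular":[0,0,0],"claw":0.2},{"slide":[0,0,-0.4],"angular":[0,0,0],"claw":0.2},{"slide":[0,0,-0.6],"angular":[0,0,0],"claw":0.2},{"slide":[0,0,-0.76],"angular":[0,0,0],"claw":0.2}]'
python3 - <<'E'
from h import *
st()
im=ctrl.get_image("top"); w=cloud(im); save(im,"c")
a=cv2.resize(im["color"][195:305,190:330],None,fx=5,fy=5,interpolation=cv2.INTER_CUBIC)[...,::-1]; cv2.imwrite("pics/c2.png",a)
def sel(z0,z1,r,cx=.537,cy=.2035):
    m=(w[...,2]>z0)&(w[...,2]<z1)&(np.hypot(w[...,0]-cx,w[...,1]-cy)<r); return w[m],im["color"][m].mean(1)
p,c=sel(.09,.11,.035); print("sleeve",cv2.minEnclosingCircle(p[:,:2].astype(np.float32)*1000),len(p))
b=p[c>150]; print("rib",len(b),cv2.minAreaRect(b[:,:2].astype(np.float32)*1000),b.mean(0))
p,c=sel(.06,.072,.05); b=p[c>150];print("disc",cv2.minEnclosingCircle(b[:,:2].astype(np.float32)*1000))
p,c=sel(.052,.06,.12); print("deck",cv2.minAreaRect(sel(.052,.068,.12)[0][:,:2].astype(np.float32)*1000))
p,c=sel(.02,.11,.07,.465,-.283); h=p[p[:,2]>.092]; print("cap handle",h.mean(0),len(h)); t=p[(p[:,2]>.062)&(p[:,2]<.076)]; print("bell",cv2.minEnclosingCircle(t[:,:2].astype(np.float32)*1000),t.mean(0),h[:,2].max())
E
```

```text
time: 10.3
position: [0.4651, -0.2809, 0.2786]
tool_rot: [2.361, 2.067, 0.002]
ft_force: [1.6, -0.1, -0.3]
grip_width: 0.597
grip_force: 0.0
10.3 [ 0.4651 -0.2809  0.2786] yaw -7.58 zax [ 0.003 -0.002 -1.   ] f [ 1.56 -0.1  -0.34] w 0.597 g 0.0 q [ 0.88  0.09 -0.41  1.64  0.04  1.41  0.33]
sleeve ((538.3168334960938, 200.7688446044922), 23.69695281982422) 306
rib 280 ((538.12939453125, 202.4886932373047), (44.032630920410156, 43.515403747558594), 32.03706359863281) [0.53825417 0.20216079 0.0976783 ]
disc ((536.8850708007812, 204.37513732910156), 49.255226135253906)
deck ((552.3671875, 210.6417999267578), (133.94000244140625, 96.4229736328125), 32.91075897216797)
cap handle [ 0.46489229 -0.28304733  0.09818358] 106
bell ((464.9630126953125, -282.87884521484375), 40.82789993286133) [ 0.46480081 -0.2821351   0.06906252] 0.10252506299582476
```

View pics/c2.png

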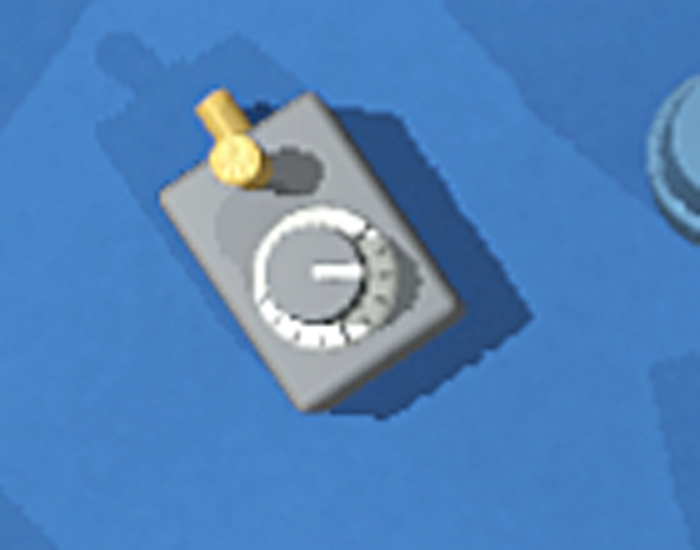

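```bash
python3 - <<'E'
from h import *
plan((.485,-.12,.275,20),(.52,.05,.27,48),(.537,.203,.2,75),(.537,.203,.082,75))
E
```

```text
(0.485, -0.12, 0.275, 20) slide [0.653, -0.017, 0.037] ang [0.021, 0.018, -0.92] dist 0.164
(0.52, 0.05, 0.27, 48) slide [0.591, 0.364, 0.02] ang [0.0, 0.0, -0.933] dist 0.174
(0.537, 0.203, 0.2, 75) slide [0.359, 0.5, 0.28] ang [0.0, 0.0, -0.9] dist 0.169
(0.537, 0.203, 0.082, 75) slide [0.0, 0.0, 0.472] ang [0.0, 0.0, 0.0] dist 0.118
```

```bash
python3 -m inch '[{"slide":[0.65,-0.02,0.04],"angular":[0,0,-0.92],"claw":0.49},{"slide":[0.65,-0.02,0.04],"angular":[0,0,-0.92],"claw":0.49},{"slide":[0.65,-0.02,0.04],"angular":[0,0,-0.92],"claw":0.49},{"slide":[0.65,-0.02,0.04],"angular":[0,0,-0.92],"claw":0.49},{"slide":[0.65,-0.02,0.04],"angular":[0,0,-0.92],"claw":0.49}]'
python3 -m inch '[{"slide":[0.59,0.36,0.02],"angular":[0,0,-0.93],"claw":0.49},{"slide":[0.59,0.36,0.02],"angular":[0,0,-0.93],"claw":0.49},{"slide":[0.59,0.36,0.02],"angular":[0,0,-0.93],"claw":0.49},{"slide":[0.59,0.36,0.02],"angular":[0,0,-0.93],"claw":0.49},{"slide":[0.59,0.36,0.02],"angular":[0,0,-0.93],"claw":0.49}]'
python3 -m inch '[{"slide":[0.36,0.5,0.28],"angular":[0,0,-0.9],"claw":0.49},{"slide":[0.36,0.5,0.28],"angular":[0,0,-0.9],"claw":0.49},{"slide":[0.36,0.5,0.28],"angular":[0,0,-0.9],"claw":0.49},{"slide":[0.36,0.5,0.28],"angular":[0,0,-0.9],"claw":0.49},{"slide":[0.36,0.5,0.28],"angular":[0,0,-0.9],"claw":0.49},{"slide":[0.36,0.5,0.28],"angular":[0,0,-0.9],"claw":0.49},{"slide":[0.36,0.5,0.28],"angular":[0,0,-0.9],"claw":0.49}]'
python3 - <<'E'
from h import *
st(); plan((.537,.203,.12,75),(.537,.203,.082,75))
E
```

```text
time: 10.85
position: [0.4814, -0.1164, 0.265]
tool_rot: [1.795, 2.577, -0.0]
ft_force: [-0.2, -1.2, 0.8]
grip_width: 0.742
grip_force: 0.0
time: 11.35
position: [0.5157, 0.0525, 0.2593]
tool_rot: [1.124, 2.934, 0.002]
ft_force: [0.6, -0.3, 0.5]
grip_width: 0.745
grip_force: 0.0
time: 12.05
position: [0.5336, 0.2, 0.1894]
tool_rot: [0.422, 3.112, -0.003]
ft_force: [-0.2, 0.8, 0.5]
grip_width: 0.745
grip_force: 0.0
12.05 [0.5336 0.2    0.1894] yaw 74.57 zax [ 0.001 -0.002 -1.   ] f [-0.15  0.85  0.45] w 0.745 g 0.0 q [ 0.34  0.28 -0.87  1.69  0.22  1.27  0.72]
(0.537, 0.203, 0.12, 75) slide [-0.01, 0.016, 0.278] ang [-0.003, 0.003, -0.014] dist 0.07
(0.537, 0.203, 0.082, 75) slide [0.0, 0.0, 0.152] ang [0.0, 0.0, 0.0] dist 0.038
```

```bash
python3 -m inch '[{"slide":[-0.01,0.016,0.15],"angular":[0,0,-0.014],"claw":0.49},{"slide":[-0.01,0.016,0.25],"angular":[0,0,-0.014],"claw":0.49},{"slide":[-0.01,0.016,0.32],"angular":[0,0,-0.014],"claw":0.49},{"slide":[-0.01,0.016,0.37],"angular":[0,0,-0.014],"claw":0.49},{"slide":[-0.01,0.016,0.41],"angular":[0,0,-0.014],"claw":0.49},{"slide":[-0.01,0.016,0.43],"angular":[0,0,-0.014],"claw":0.49},{"slide":[-0.01,0.016,0.43],"angular":[0,0,-0.014],"claw":0.49}]'
python3 -m inch '[{"slide":[0,0,0],"angular":[0,0,0],"claw":0},{"slide":[0,0,0],"angular":[0,0,0],"claw":0},{"slide":[0,0,0],"angular":[0,0,0],"claw":-0.5},{"slide":[0,0,0],"angular":[0,0,0],"claw":-0.5},{"slide":[0,0,0],"angular":[0,0,0],"claw":-0.5},{"slide":[0,0,0],"angular":[0,0,0],"claw":-0.5}]' 8
python3 - <<'E'
from h import *
st()
E
```

```text
time: 12.75
position: [0.5358, 0.206, 0.0814]
tool_rot: [-0.403, -3.116, 0.001]
ft_force: [-0.1, 0.6, 0.2]
grip_width: 0.745
grip_force: 0.0
time: 13.35
position: [0.5352, 0.2027, 0.082]
tool_rot: [-0.404, -3.114, 0.011]
ft_force: [-4.3, -8.2, 7.7]
grip_width: 0.536
grip_force: 8.0
13.35 [0.5352 0.2027 0.082 ] yaw 75.2 zax [-0.002 -0.007 -1.   ] f [-4.34 -8.18  7.66] w 0.536 g 7.97 q [ 0.28  0.4  -0.82  1.79  0.33  1.1   0.65]
```

```bash
python3 -m inch '[{"slide":[0,-0.004,0],"angular":[0,0,0],"claw":-0.5},{"slide":[0,-0.008,-0.004],"angular":[0,0,0],"claw":-0.5},{"slide":[0,-0.008,-0.004],"angular":[0,0,0],"claw":-0.5}]' 8
python3 - <<'E'
from h import *
st()
E
```

```text
time: 13.65
position: [0.5352, 0.2027, 0.0823]
tool_rot: [-0.403, -3.115, 0.004]
ft_force: [-0.6, -5.2, -2.1]
grip_width: 0.535
grip_force: 8.0
13.65 [0.5352 0.2027 0.0823] yaw 75.25 zax [-0.001 -0.003 -1.   ] f [-0.55 -5.21 -2.07] w 0.535 g 7.99 q [ 0.28  0.4  -0.82  1.8   0.33  1.09  0.65]
```

```bash
python3 -m inch '[{"slide":[0,-0.008,0],"angular":[0,0,0],"claw":-0.5},{"slide":[0,-0.008,0],"angular":[0,0,0],"claw":-0.5},{"slide":[0,-0.008,0],"angular":[0,0,0],"claw":-0.5}]' 40
python3 -m inch '[{"slide":[0,0,0],"angular":[0,0,0.15],"claw":-0.5},{"slide":[0,0,0],"angular":[0,0,0.3],"claw":-0.5},{"slide":[0,0,0],"angular":[0,0,0.45],"claw":-0.5},{"slide":[0,0,0],"angular":[0,0,0.6],"claw":-0.5},{"slide":[0,0,0],"angular":[0,0,0.76],"claw":-0.5},{"slide":[0,0,0],"angular":[0,0,0.76],"claw":-0.5}]'
python3 - <<'E'
from h import *
st(); print(ctrl.get_state()["torque"])
E
```

```text
time: 13.95
position: [0.5351, 0.2026, 0.0823]
tool_rot: [0.401, 3.115, 0.001]
ft_force: [3.7, -1.7, -6.4]
grip_width: 0.528
grip_force: 40.0
time: 14.55
position: [0.5354, 0.2032, 0.0823]
tool_rot: [1.01, 2.974, 0.002]
ft_force: [5.4, -0.8, -8.0]
grip_width: 0.533
grip_force: 40.0
14.55 [0.5354 0.2032 0.0823] yaw 52.48 zax [ 0.002  0.001 -1.   ] f [ 5.38 -0.79 -8.01] w 0.533 g 39.98 q [ 0.23  0.38 -0.75  1.8   0.29  1.08  0.29]
[-0.20538306 -1.15062859 -0.07387936]
```

```bash
python3 -m inch '[{"slide":[0,0,0],"angular":[0,0,0.2],"claw":-0.5},{"slide":[0,0,0],"angular":[0,0,0.4],"claw":-0.5},{"slide":[0,0,0],"angular":[0,0,0.6],"claw":-0.5},{"slide":[0,0,0],"angular":[0,0,0.8],"claw":-0.5},{"slide":[0,0,0],"angular":[0,0,0.98],"claw":-0.5},{"slide":[0,0,0],"angular":[0,0,0.98],"claw":-0.5}]'
python3 -m inch '[{"slide":[0,0,0],"angular":[0,0,0.2],"claw":-0.5},{"slide":[0,0,0],"angular":[0,0,0.4],"claw":-0.5},{"slide":[0,0,0],"angular":[0,0,0.6],"claw":-0.5},{"slide":[0,0,0],"angular":[0,0,0.8],"claw":-0.5},{"slide":[0,0,0],"angular":[0,0,0.98],"claw":-0.5},{"slide":[0,0,0],"angular":[0,0,0.98],"claw":-0.5}]'
python3 - <<'E'
from h import *
st(); print(ctrl.get_state()["torque"])
E
```

```text
time: 15.15
position: [0.536, 0.2037, 0.0823]
tool_rot: [1.731, 2.62, 0.006]
ft_force: [7.6, 0.7, -9.5]
grip_width: 0.529
grip_force: 40.0
time: 15.75
position: [0.5368, 0.2038, 0.0823]
tool_rot: [2.34, 2.095, 0.008]
ft_force: [9.3, 1.0, -12.2]
grip_width: 0.531
grip_force: 40.0
15.75 [0.5368 0.2038 0.0823] yaw -6.32 zax [ 0.005  0.003 -1.   ] f [  9.29   0.99 -12.19] w 0.531 g 39.98 q [ 0.09  0.34 -0.58  1.8   0.21  1.06 -0.68]
[ 0.20190159 -1.97865528  0.00653832]
```

```bash
python3 -m inch '[{"slide":[0,0.006,0.004],"angular":[0,0,0.2],"claw":-0.5},{"slide":[0,0.006,0.004],"angular":[0,0,0.4],"claw":-0.5},{"slide":[0,0.006,0.004],"angular":[0,0,0.6],"claw":-0.5},{"slide":[0,0.006,0.004],"angular":[0,0,0.6],"claw":-0.5}]'
python3 -m inch '[{"slide":[0,0,0],"angular":[0,0,0.2],"claw":-0.5},{"slide":[0,0,0],"angular":[0,0,0.4],"claw":-0.5},{"slide":[0,0,0],"angular":[0,0,0.5],"claw":-0.5},{"slide":[0,0,0],"angular":[0,0,0.5],"claw":-0.5}]'
python3 - <<'E'
from h import *
st(); print(ctrl.get_state()["torque"])
E
```

```text
time: 16.15
position: [0.5374, 0.2037, 0.0822]
tool_rot: [2.638, 1.706, 0.006]
ft_force: [6.1, -0.1, -3.7]
grip_width: 0.528
grip_force: 40.0
time: 16.55
position: [0.5378, 0.2035, 0.0822]
tool_rot: [-2.837, -1.349, -0.007]
ft_force: [6.0, -0.1, -4.4]
grip_width: 0.532
grip_force: 40.0
16.55 [0.5378 0.2035 0.0822] yaw -39.14 zax [ 0.004  0.002 -1.   ] f [ 5.96 -0.14 -4.4 ] w 0.532 g 39.99 q [ 0.01  0.32 -0.49  1.8   0.17  1.05 -1.22]
[-0.00339688 -1.3261421  -0.03717092]
```

```bash
python3 -m inch '[{"slide":[0,0,0],"angular":[0,0,0],"claw":0.3},{"slide":[0,0,0],"angular":[0,0,0],"claw":0.49},{"slide":[0,0,0],"angular":[0,0,0],"claw":0.49},{"slide":[0,0,0],"angular":[0,0,0],"claw":0.49},{"slide":[0,0,-0.1],"angular":[0,0,0],"claw":0.49},{"slide":[0,0,-0.3],"angular":[0,0,0],"claw":0.49},{"slide":[0,0,-0.5],"angular":[0,0,0],"claw":0.49},{"slide":[0,0,-0.7],"angular":[0,0,0],"claw":0.49},{"slide":[0,0,-0.77],"angular":[0,0,0],"claw":0.49}]'
python3 - <<'E'
from h import *
st()
plan((.5,.0,.27,-24),(.465,-.2,.25,-7.6),(.465,-.281,.15,-7.6),(.465,-.281,.085,-7.6))
E
```

```text
time: 17.45
position: [0.5377, 0.204, 0.2803]
tool_rot: [2.837, 1.347, 0.013]
ft_force: [0.5, -0.0, 0.2]
grip_width: 0.743
grip_force: 0.0
17.45 [0.5377 0.204  0.2803] yaw -39.22 zax [ 0.008  0.003 -1.   ] f [ 0.48 -0.02  0.23] w 0.743 g 0.0 q [ 0.04  0.17 -0.51  1.56  0.08  1.42 -1.16]
(0.5, 0.0, 0.27, -24) slide [-0.728, 0.399, 0.038] ang [0.01, -0.013, -0.507] dist 0.208
(0.465, -0.2, 0.25, -7.6) slide [-0.788, 0.197, 0.08] ang [0.0, 0.0, -0.547] dist 0.204
(0.465, -0.281, 0.15, -7.6) slide [-0.321, 0.043, 0.4] ang [0.0, 0.0, 0.0] dist 0.129
(0.465, -0.281, 0.085, -7.6) slide [0.0, 0.0, 0.26] ang [0.0, 0.0, 0.0] dist 0.065
```

Move away toward the cap, then look at the sleeve with a clear view.

```bash
python3 -m inch '[{"slide":[-0.73,0.4,0.04],"angular":[0,0,-0.51],"claw":0.2},{"slide":[-0.73,0.4,0.04],"angular":[0,0,-0.51],"claw":0.2},{"slide":[-0.73,0.4,0.04],"angular":[0,0,-0.51],"claw":0.2},{"slide":[-0.73,0.4,0.04],"angular":[0,0,-0.51],"claw":0.2},{"slide":[-0.73,0.4,0.04],"angular":[0,0,-0.51],"claw":0.2}]'
python3 -m inch '[{"slide":[-0.79,0.2,0.08],"angular":[0,0,-0.55],"claw":0.2},{"slide":[-0.79,0.2,0.08],"angular":[0,0,-0.55],"claw":0.2},{"slide":[-0.79,0.2,0.08],"angular":[0,0,-0.55],"claw":0.2},{"slide":[-0.79,0.2,0.08],"angular":[0,0,-0.55],"claw":0.2},{"slide":[-0.79,0.2,0.08],"angular":[0,0,-0.55],"claw":0.2},{"slide":[-0.79,0.2,0.08],"angular":[0,0,-0.55],"claw":0.2}]'
python3 - <<'E'
from h import *
im=ctrl.get_image("top")
a=cv2.resize(im["color"][195:305,190:330],None,fx=5,fy=5,interpolation=cv2.INTER_CUBIC)[...,::-1]; cv2.imwrite("pics/d2.png",a)
st(); plan((.465,-.281,.15,-7.6),(.465,-.281,.085,-7.6))
E
```

```text
time: 17.95
position: [0.4965, -0.0081, 0.2638]
tool_rot: [2.639, 1.701, -0.004]
ft_force: [1.0, -0.4, 0.3]
grip_width: 0.602
grip_force: 0.0
time: 18.55
position: [0.4618, -0.2061, 0.2435]
tool_rot: [-2.367, -2.064, 0.002]
ft_force: [0.4, 0.4, -0.1]
grip_width: 0.6
grip_force: 0.0
18.6 [ 0.4629 -0.2034  0.2438] yaw -7.61 zax [-0.001  0.001 -1.   ] f [ 0.05  0.94 -0.58] w 0.599 g 0.0 q [ 0.51  0.02 -0.15  1.78  0.    1.34  0.23]
(0.465, -0.281, 0.15, -7.6) slide [-0.307, 0.05, 0.375] ang [-0.001, -0.002, -0.0] dist 0.122
(0.465, -0.281, 0.085, -7.6) slide [0.0, 0.0, 0.26] ang [0.0, 0.0, 0.0] dist 0.065
```

View pics/d2.png

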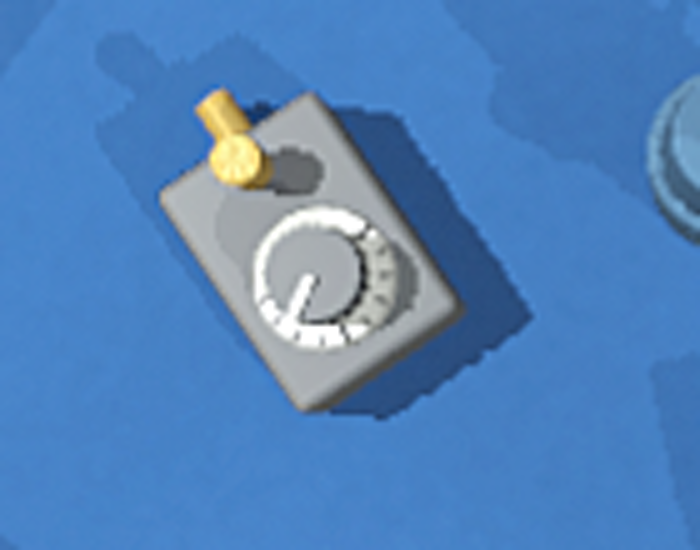

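The rib now runs from (310,280) to (290,325), about 156°, which is mark 7 (expected 155.9°). The cap comes back next.

```bash
python3 -m inch '[{"slide":[-0.15,0.02,0.1],"angular":[0,0,0],"claw":0.2},{"slide":[-0.31,0.05,0.2],"angular":[0,0,0],"claw":0.2},{"slide":[-0.31,0.05,0.36],"angular":[0,0,0],"claw":0.2},{"slide":[-0.31,0.05,0.45],"angular":[0,0,0],"claw":0.2},{"slide":[-0.31,0.05,0.53],"angular":[0,0,0],"claw":0.2},{"slide":[-0.31,0.05,0.59],"angular":[0,0,0],"claw":0.2},{"slide":[-0.31,0.05,0.62],"angular":[0,0,0],"claw":0.2},{"slide":[-0.31,0.05,0.63],"angular":[0,0,0],"claw":0.2},{"slide":[-0.31,0.05,0.63],"angular":[0,0,0],"claw":0.2}]'
python3 -m inch '[{"slide":[0,0,0],"angular":[0,0,0],"claw":-0.4},{"slide":[0,0,0],"angular":[0,0,0],"claw":-1},{"slide":[0,0,0],"angular":[0,0,0],"claw":-1},{"slide":[0,0,0],"angular":[0,0,0],"claw":-1},{"slide":[0,0,0],"angular":[0,0,0],"claw":-1},{"slide":[0,0,0],"angular":[0,0,0],"claw":-1},{"slide":[0,0,0],"angular":[0,0,0],"claw":-1}]' 25
python3 - <<'E'
from h import *
st()
E
```

```text
time: 19.5
position: [0.4663, -0.2811, 0.0871]
tool_rot: [2.36, 2.072, 0.001]
ft_force: [0.4, -0.2, 0.5]
grip_width: 0.601
grip_force: 0.0
time: 20.2
position: [0.4653, -0.2813, 0.0864]
tool_rot: [-2.361, -2.071, 0.001]
ft_force: [-0.9, 0.5, -0.0]
grip_width: 0.16
grip_force: 25.0
20.2 [ 0.4653 -0.2813  0.0864] yaw -7.49 zax [-0.001  0.    -1.   ] f [-0.88  0.47 -0.02] w 0.16 g 24.97 q [ 0.58  0.22 -0.09  1.88  0.02  1.04  0.35]
```

```bash
python3 -m inch '[{"slide":[0,0,-0.04],"angular":[0,0,0],"claw":-1},{"slide":[0,0,-0.12],"angular":[0,0,0],"claw":-1},{"slide":[0,0,-0.24],"angular":[0,0,0],"claw":-1},{"slide":[0,0,-0.36],"angular":[0,0,0],"claw":-1},{"slide":[0,0,-0.48],"angular":[0,0,0],"claw":-1},{"slide":[0,0,-0.6],"angular":[0,0,0],"claw":-1},{"slide":[0,0,-0.72],"angular":[0,0,0],"claw":-1},{"slide":[0,0,-0.78],"angular":[0,0,0],"claw":-1},{"slide":[0,0,-0.78],"angular":[0,0,0],"claw":-1}]'
python3 - <<'E'
from h import *
st(); plan((.478,-.14,.28,-7.5),(.505,.04,.28,-7.5),(.537,.2055,.25,-7.5))
E
```

```text
time: 21.1
position: [0.4668, -0.2818, 0.284]
tool_rot: [2.358, 2.069, 0.002]
ft_force: [0.1, 0.4, -2.6]
grip_width: 0.162
grip_force: 25.0
21.1 [ 0.4668 -0.2818  0.284 ] yaw -7.48 zax [ 0.004 -0.002 -1.   ] f [ 0.06  0.35 -2.63] w 0.162 g 24.97 q [ 0.58  0.08 -0.09  1.64  0.01  1.42  0.36]
(0.478, -0.14, 0.28, -7.5) slide [0.568, -0.029, 0.015] ang [0.008, 0.003, 0.001] dist 0.142
(0.505, 0.04, 0.28, -7.5) slide [0.728, 0.013, 0.0] ang [0.0, 0.0, 0.0] dist 0.182
(0.537, 0.2055, 0.25, -7.5) slide [0.673, 0.04, 0.12] ang [0.0, 0.0, 0.0] dist 0.171
```

```bash
python3 -m inch '[{"slide":[0.1,0,0],"angular":[0,0,0],"claw":-1},{"slide":[0.25,-0.01,0],"angular":[0,0,0],"claw":-1},{"slide":[0.4,-0.02,0.01],"angular":[0,0,0],"claw":-1},{"slide":[0.57,-0.03,0.01],"angular":[0,0,0],"claw":-1}]'
python3 -m inch '[{"slide":[0.15,0,0],"angular":[0,0,0],"claw":-1},{"slide":[0.3,0.01,0],"angular":[0,0,0],"claw":-1},{"slide":[0.45,0.01,0],"angular":[0,0,0],"claw":-1},{"slide":[0.6,0.01,0],"angular":[0,0,0],"claw":-1},{"slide":[0.73,0.01,0],"angular":[0,0,0],"claw":-1}]'
python3 -m inch '[{"slide":[0.15,0.01,0],"angular":[0,0,0],"claw":-1},{"slide":[0.3,0.02,0.03],"angular":[0,0,0],"claw":-1},{"slide":[0.45,0.03,0.06],"angular":[0,0,0],"claw":-1},{"slide":[0.58,0.04,0.09],"angular":[0,0,0],"claw":-1},{"slide":[0.67,0.04,0.12],"angular":[0,0,0],"claw":-1},{"slide":[0.67,0.04,0.12],"angular":[0,0,0],"claw":-1},{"slide":[0.67,0.04,0.12],"angular":[0,0,0],"claw":-1},{"slide":[0.67,0.04,0.12],"angular":[0,0,0],"claw":-1}]'
python3 - <<'E'
from h import *
st()
for i in range(2):
  im=ctrl.get_image("side"); w=cloud(im)
  for q in ("cap",):
    o=ctrl.outline_of(q,"side")[0]; p=w[o["mask"]]; p=p[~np.isnan(p[:,0])]
    zs=p[:,2]; b=p[(zs>zs.max()-.045)&(zs<zs.max()-.02)]
    print(o["confidence"],"zmax",zs.max(),"bell top",cv2.minEnclosingCircle(p[(np.abs(zs-np.percentile(zs,98)+.03)<.006)][:,:2].astype(np.float32)*1000))
st(); plan((.537,.2055,.18,-7.5),(.537,.2055,.1335,-7.5))
E
```

```text
time: 21.5
position: [0.4755, -0.1382, 0.2765]
tool_rot: [-2.361, -2.068, 0.003]
ft_force: [1.3, 0.4, -2.2]
grip_width: 0.158
grip_force: 25.0
time: 22.0
position: [0.502, 0.0437, 0.277]
tool_rot: [-2.359, -2.072, 0.003]
ft_force: [1.7, 0.5, -2.7]
grip_width: 0.158
grip_force: 25.0
time: 22.8
position: [0.5347, 0.2047, 0.2482]
tool_rot: [2.363, 2.069, -0.003]
ft_force: [-0.4, -0.7, -1.5]
grip_width: 0.159
grip_force: 25.0
22.8 [0.5347 0.2047 0.2482] yaw -7.58 zax [-0.001 -0.001 -1.   ] f [-0.42 -0.65 -1.49] w 0.159 g 24.97 q [ 0.06  0.19 -0.54  1.61  0.1   1.37 -0.62]
0.65 zmax 0.26233733312160745 bell top ((533.380859375, 204.2149658203125), 41.04653549194336)
0.63 zmax 0.10367391554311733 bell top ((543.6136474609375, 225.75094604492188), 60.6347541809082)
23.0 [0.5351 0.2052 0.2493] yaw -7.59 zax [ 0.001 -0.    -1.   ] f [-0.07 -0.12 -1.77] w 0.162 g 24.97 q [ 0.06  0.19 -0.54  1.61  0.1   1.37 -0.62]
(0.537, 0.2055, 0.18, -7.5) slide [0.002, 0.007, 0.277] ang [0.001, 0.001, -0.003] dist 0.069
(0.537, 0.2055, 0.1335, -7.5) slide [0.0, 0.0, 0.186] ang [0.0, 0.0, 0.0] dist 0.046
```

```bash
python3 -m inch '[{"slide":[0.003,0.008,0.08],"angular":[0,0,0],"claw":-1},{"slide":[0.003,0.008,0.16],"angular":[0,0,0],"claw":-1},{"slide":[0.003,0.008,0.24],"angular":[0,0,0],"claw":-1},{"slide":[0.003,0.008,0.28],"angular":[0,0,0],"claw":-1},{"slide":[0.003,0.008,0.28],"angular":[0,0,0],"claw":-1}]'
python3 -m inch '[{"slide":[0,0,0.03],"angular":[0,0,0],"claw":-1},{"slide":[0,0,0.06],"angular":[0,0,0],"claw":-1},{"slide":[0,0,0.09],"angular":[0,0,0],"claw":-1},{"slide":[0,0,0.12],"angular":[0,0,0],"claw":-1},{"slide":[0,0,0.135],"angular":[0,0,0],"claw":-1},{"slide":[0,0,0.135],"angular":[0,0,0],"claw":-1}]'
python3 - <<'E'
from h import *
st()
E
```

```text
time: 23.5
position: [0.5361, 0.2059, 0.1777]
tool_rot: [-2.362, -2.07, 0.004]
ft_force: [-0.6, 0.5, -2.7]
grip_width: 0.157
grip_force: 25.0
time: 24.1
position: [0.5364, 0.2066, 0.1444]
tool_rot: [-2.361, -2.071, 0.002]
ft_force: [0.5, -0.6, -2.4]
grip_width: 0.155
grip_force: 25.0
24.1 [0.5364 0.2066 0.1444] yaw -7.48 zax [-0.001 -0.    -1.   ] f [ 0.48 -0.57 -2.44] w 0.155 g 24.97 q [ 0.05  0.27 -0.53  1.74  0.15  1.18 -0.66]
```

```bash
python3 -m inch '[{"slide":[0,0,0.01],"angular":[0,0,0],"claw":-1},{"slide":[0,0,0.02],"angular":[0,0,0],"claw":-1},{"slide":[0,0,0.028],"angular":[0,0,0],"claw":-1},{"slide":[0,0,0.034],"angular":[0,0,0],"claw":-1},{"slide":[0,0,0.038],"angular":[0,0,0],"claw":-1},{"slide":[0,0,0.041],"angular":[0,0,0],"claw":-1},{"slide":[0,0,0.044],"angular":[0,0,0],"claw":-1},{"slide":[0,0,0.044],"angular":[0,0,0],"claw":-1}]'
python3 -m inch '[{"slide":[0,0,0.004],"angular":[0,0,0],"claw":-1},{"slide":[0,0,0.004],"angular":[0,0,0],"claw":-1}]'
```

```text
time: 24.9
position: [0.5368, 0.2068, 0.1342]
tool_rot: [-2.362, -2.072, 0.0]
ft_force: [-0.2, -0.3, -2.2]
grip_width: 0.157
grip_force: 25.0
time: 25.1
position: [0.5368, 0.2067, 0.1331]
tool_rot: [-2.362, -2.072, 0.0]
ft_force: [-0.1, -0.4, -2.0]
grip_width: 0.158
grip_force: 25.0
```

```bash
python3 -m inch '[{"slide":[0,0,0.004],"angular":[0,0,0],"claw":-1},{"slide":[0,0,0.004],"angular":[0,0,0],"claw":-1}]'
python3 -m inch '[{"slide":[0,0,0.003],"angular":[0,0,0],"claw":-1},{"slide":[0,0,0.003],"angular":[0,0,0],"claw":-1}]'
```

```text
time: 25.3
position: [0.537, 0.2068, 0.1324]
tool_rot: [2.361, 2.072, 0.0]
ft_force: [-1.5, -0.0, -1.6]
grip_width: 0.16
grip_force: 25.0
time: 25.5
position: [0.5369, 0.2069, 0.1323]
tool_rot: [2.361, 2.071, 0.0]
ft_force: [-1.9, -0.6, 4.5]
grip_width: 0.161
grip_force: 25.0
```

```bash
python3 -m inch '[{"slide":[0,0,0],"angular":[0,0,0],"claw":-0.4},{"slide":[0,0,0],"angular":[0,0,0],"claw":0},{"slide":[0,0,0],"angular":[0,0,0],"claw":0.2},{"slide":[0,0,0],"angular":[0,0,0],"claw":0.2},{"slide":[0,0,-0.06],"angular":[0,0,0],"claw":0.2},{"slide":[0,0,-0.2],"angular":[0,0,0],"claw":0.2},{"slide":[0,0,-0.4],"angular":[0,0,0],"claw":0.2},{"slide":[0,0,-0.56],"angular":[0,0,0],"claw":0.2},{"slide":[0,0,-0.56],"angular":[0,0,0],"claw":0.2}]'
python3 -m inch '[{"slide":[-0.8,-0.1,0],"angular":[0,0,0],"claw":0.2},{"slide":[-0.8,-0.1,0],"angular":[0,0,0],"claw":0.2},{"slide":[-0.8,-0.1,0],"angular":[0,0,0],"claw":0.2},{"slide":[-0.8,-0.1,0],"angular":[0,0,0],"claw":0.2},{"slide":[-0.8,-0.1,0],"angular":[0,0,0],"claw":0.2},{"slide":[-0.8,-0.1,0],"angular":[0,0,0],"claw":0.2},{"slide":[-0.8,-0.1,0],"angular":[0,0,0],"claw":0.2},{"slide":[-0.8,-0.1,0],"angular":[0,0,0],"claw":0.2}]'
python3 - <<'E'
from h import *
st()
for c in("top","side"):
    im=ctrl.get_image(c); w=cloud(im)
    def sel(z0,z1,r): return w[(w[...,2]>z0)&(w[...,2]<z1)&(np.hypot(w[...,0]-.537,w[...,1]-.203)<r)]
    h=sel(.138,.16,.05); b=sel(.108,.122,.05); d=sel(.052,.066,.12)
    print(c,"handle",h.mean(0).round(4),"bell",cv2.minEnclosingCircle(b[:,:2].astype(np.float32)*1000),np.median(b[:,2]),"deck",cv2.minAreaRect(d[:,:2].astype(np.float32)*1000))
cv2.imwrite("pics/e.png",cv2.resize(im["color"][150:350,190:400],None,fx=3,fy=3)[...,::-1])
E
```

```text
time: 26.4
position: [0.5398, 0.2087, 0.2796]
tool_rot: [2.358, 2.069, 0.018]
ft_force: [-0.5, 1.1, -0.1]
grip_width: 0.598
grip_force: 0.0
time: 27.2
position: [0.4862, 0.0137, 0.2716]
tool_rot: [-2.358, -2.075, -0.001]
ft_force: [-0.9, 0.4, -0.8]
grip_width: 0.601
grip_force: 0.0
27.2 [0.4862 0.0137 0.2716] yaw -7.3 zax [ 0.  0. -1.] f [-0.86  0.38 -0.77] w 0.601 g 0.0 q [ 0.32 -0.03 -0.39  1.77 -0.01  1.4  -0.2 ]
top handle [0.5375 0.2023 0.144 ] bell ((537.4970092773438, 202.14512634277344), 40.77620315551758) 0.11528603960981942 deck ((552.6072387695312, 210.6993408203125), (134.41848754882812, 96.80789947509766), 32.862388610839844)
side handle [0.5352 0.2078 0.143 ] bell ((534.7970581054688, 206.38343811035156), 42.742889404296875) 0.11512523861139912 deck ((550.2901611328125, 215.3909149169922), (133.59100341796875, 96.94987487792969), 32.54824447631836)
```

View pics/e.png

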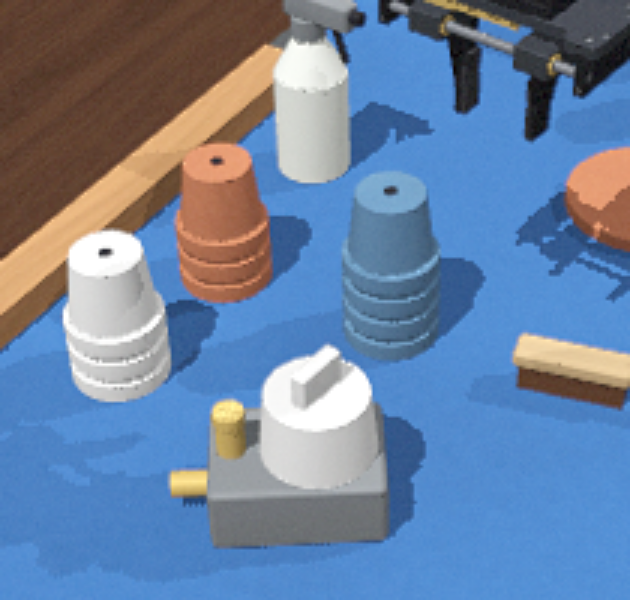

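The cap (crop 320,420) stands upright and seated on the deck, about 1 mm from the sleeve axis. The pots, bottle and brush in this view have not moved.

```bash
python3 -m inch '[{"slide":[0,0,0],"angular":[0,0,0],"claw":0.2},{"slide":[0,0,0],"angular":[0,0,0],"claw":0.2},{"slide":[0,0,0],"angular":[0,0,0],"claw":0.2}]' && python3 -c "
from bench import ctrl
print(ctrl.close_job())"
```

```text
time: 27.6
position: [0.486, 0.012, 0.2715]
tool_rot: [-2.361, -2.072, 0.0]
ft_force: [0.7, -0.5, 0.0]
grip_width: 0.601
grip_force: 0.0
the job is handed in; nothing more can be done
None
```

I handed the job in at 27.6 s: the sleeve is at mark 7 and the rain cap is back home on the timer's deck, released and upright, with no contact with the pots, bottle, brush, can or jar; the hand-in call gave no verdict.

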